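# Lock the plywood tray in its glue-up jig

### The job

Push the small open plywood tray along its channel in the white-based jig until it sits fully home against the end stop, with the steel keeper bar still standing open. Then swing the keeper bar down across the front of the tray until it lies fully down in its catch, leaving the tray home. Leave the other things on the bench and on the jig where they are.

Things in the scene. Friction and masses are not known exactly. Their poses are not given: they have to be found in the camera images.
- jig: Holding jig fixed to the bench: white base board 340 (x) by 300 (y) by 18 mm, origin at the centre of its underside, z up; its x axis points along the channel to the end stop. The channel lies between two plywood guides along x (-160 to 140 mm), inner faces at y = +-62.5 mm, tops at z = 43 mm. A steel keeper bar swings in the plane x = -28 mm, pivot on the right (-y), catch on the left (+y).
- stop_face (a point): Middle of the near face of the plywood end stop, at (130, 0, 40) mm in the jig's frame; the stop is 170 mm wide, top at z = 62 mm. The tray's back meets it when home.
- tray: Loose open plywood tray, 150 (x) by 120 (y) by 44 mm high, walls 9 mm thick, about 0.3 kg, origin at the centre of its underside. It stands in the channel (5 mm of side play in all), its x axis along the jig's, 50 to 110 mm short of the stop. Home, its origin is at (55, 0, 18) mm in the jig's frame, its top at z = 62 mm and its front face at x = -20 mm.
- tray_front (a point): Middle of the outer face of the tray's front (-x) wall, 22 mm above the tray's underside: where to push.
- tray_back (a point): Middle of the outer face of the tray's back (+x) wall, 22 mm above the tray's underside.
- keeper (a joint): Angle of the keeper bar: 0 lying level in its catch, pi/2 upright, up to 1.9 leaning away from the tray; starts at 1.5 to 1.85. The stiff pivot holds it where it is left, so push it all the way down. Flat steel bar, 8 mm thick (jig's x), 20 mm deep. Closed, it spans z = 50 to 70 mm and clears a homed tray's front by 4 mm; if the tray is short of home, the bar lands on its walls.
- pivot (a point): Pivot axis of the keeper bar (parallel to the jig's x), mid-bar, at (-28, -95, 60) mm in the jig's frame, between two steel cheeks (24 mm over their outsides), tops at z = 74 mm.
- catch (a point): Seat of the catch, a steel U open at the top and 12 mm wide, at (-28, 95, 50) mm in the jig's frame; the bar's underside rests here, about 190 mm from the pivot. Its cheeks reach z = 73 mm.
- keeper_end (a point): Middle of the free end of the keeper bar, 205 mm from the pivot, on the bar's centre line.
- sanding_block: Bystander: cork sanding block 70 by 40 by 26 mm on the jig's base, beyond the left guide; origin under its centre.
- pencil: Bystander: flat carpenter's pencil 110 by 13 by 7 mm on the jig's base, beyond the right guide; origin under its centre.
- glue: Bystander: glue bottle, 64 mm wide and 170 mm high, on the right of the bench; origin under its centre.
- screw_pot: Bystander: grey pot, 80 mm wide and 70 mm high, on the right of the bench; origin under its centre.
- screwdriver: Bystander: screwdriver lying on the right of the bench.
- sander: Bystander: hand-held sander, about 170 by 85 by 98 mm high, on the left of the bench; origin under its centre.
- offcut: Bystander: plywood offcut 120 by 50 by 18 mm on the left of the bench; origin under its centre.
Not all that is in view belongs to the job. Leave any purple or red look-alike of the tray alone.

How it is judged:
By the outcome, as a careful person would: the job done as asked, in the order asked, and still so for the second after the job is handed in, with the robot touching nothing.
It also fails if it takes over 56 s, if anything falls off the work surface, if the arm or the gripper's body presses on something with over 40 N, if the wrist force passes 120 N, or if a joint passes its speed limit or range.

### The arm

A 6-joint arm with a two-finger parallel gripper is mounted at the origin on the work surface. World frame = base frame: x ahead of the robot, y to its left, z up, the work surface at z = 0. Lengths are in m, angles in degrees, forces in N, time in s.
With the tool pointing down it reaches from about 0.4 to 0.825 m from the base axis. Payload 7 kg.
Tool frame: the origin (TCP) lies on the centre line of the jaws, within the pads' length; the fingertips stand 19 mm ahead of it and the grasp point (between the pads) is the TCP (r.tips_ahead is the distance from the TCP to the fingertips, in m); z points along the fingers, y is the line along which they close (so a half turn about z gives the same grasp; the last joint's range is limited). The gripper opens to 88 mm and grips with 3 to 60 N. Pads are 19 mm wide; open, the fingers measure 130 mm over their backs; the gripper's body (78 mm by 193 mm) begins 47 mm behind the grasp point.
Start: joints at [-47.435, 20.546, 0.682, 0, -70.136, -16.507], TCP at [0.296, -0.606, 0.246] pointing down, gripper open.
Joint ranges: [-176.03, 176.03], [-82.01, 121.73], [-58.28, 71.71], [-173.87, 95.51], [-174.79, -0.11], [-173.66, 173.66]. Speed limits (degrees/s): [136.94, 136.94, 172.46, 180, 180, 180].

### API

Orientations are given as [roll, pitch, yaw] about the fixed x, y, z axes, in that order (R = Rz(yaw) Ry(pitch) Rx(roll)).
In Python, from plant import r, viewer, close_job gives the robot as it stands. The module is installed in compiled form; this text tells all that it offers.
- The arm moves only by the tool arm_command, never from a script. Its arguments are lists of equal length, an entry for each row: "travel": the shift along the world's x, y, z scaled (see below), a list of three; "delta_rot": the turn, a rotation vector about the world's x, y, z scaled (see below), a list of three. In form: {"travel": [[dx, dy, dz], ...], "delta_rot": [[rx, ry, rz], ...]}. A call has 1 to 20 rows; each row is the pose to reach, as a shift and turn from the pose commanded when the call began; what a row does not reach only later rows make up. The controller multiplies each number of a shift by 0.5 m and each number of a turn by 90 degrees. A row lasts 1/8 s, in which the tool goes at most 62.5 mm and 10.7 degrees, less where a joint would pass 70% of its speed; a pose out of reach is approached as far as the arm can. A call with a number of a shift or a turn outside -1 to 1 is refused whole. A call with a gripper value outside its range is refused whole. "grip" is the opening, from 0 (shut) to 1 (fully open), set as the call begins (left out, the last holds). The fingers move at their own pace and stop on an object; "newtons" is the grip in N (left out, the last holds). Time passes only in rows, so rows that repeat a pose let the fingers close. It gives the time, the measured TCP pose, the force, the opening and the grip force at its end, in the units of the state.
- r.get_state(): the state, without advancing time (a new reading comes with each control period).
- viewer.capture(name): name is "side" or "top"; returns a dict with "img" (400x640x3 uint8, red, green, blue), "camera_matrix" (3x3 intrinsics, pixels), "R" (3x3) and "t" (3): a world point X has camera coordinates R X + t. Camera axes: x right, y down, z forward; pixel columns grow to the right and rows downward; lengths in m; the calibration is good to about 2 mm. A picture is of the moment at which its call begins. There is no depth.
- close_job(): hands the job in; it is judged then, once.
The state is a dict: "time_s": time; "joints": joint angles; "qd": joint speeds; "joint_torque": joint torques, N m; "tcp_pos": TCP position; "eef_rot": TCP orientation; "contact_force": force on the tool from outside, world axes, zero at the start; "moment": the same for the moment, N m; "gripper_width": finger opening in m; "gripper_force": force on a finger pad.
Only numpy, scipy, OpenCV 4.12 (cv2) and the standard library are available. Lean on these libraries where they do the work, as an engineer would, in place of code of your own. Each camera call takes 0.05 s, during which the arm holds its last target. There are 200 camera calls.

## Working session

There is one attempt and no reset: what is moved stays moved. The work goes in short steps, Python scripts to look and compute and a tool call to move; the robot and the scene stay as the last step left them, time stands still between calls to the robot, and variables do not carry over. Pictures are saved under pics/ and viewed, at most 10 in all, crops included, and the job is handed in when it is done.

Besides the shell and the picture viewer there is one more tool, called after "Request:" as name(argument=value, ...) on one line, values as JSON. arm_command: Moves the arm, as the interface text tells. Shifts and turns lie within -1 to 1; 1 stands for 0.5 m of shift or 90 degrees of turn. Its arguments: {"type":"object","properties":{"travel":{"type":"array"},"delta_rot":{"type":"array"},"grip":{"type":"number"},"newtons":{"type":"number"}},"required":["travel","delta_rot"]}

```bash
mkdir -p pics; cat > h.py <<'E'
import numpy as np, cv2
from plant import r, viewer, close_job
def cap(n,f=None):
    c=viewer.capture(n)
    if f: cv2.imwrite('pics/'+f,c['img'][:,:,::-1])
    return c
def ray(c,px):
    K,R,t=map(np.array,(c['camera_matrix'],c['R'],c['t']))
    t=t.ravel(); d=R.T@np.linalg.inv(K)@np.array([px[0],px[1],1.]); return -R.T@t,d
def onz(c,px,z):
    o,d=ray(c,px); return o+d*(z-o[2])/d[2]
def proj(c,X):
    p=np.array(c['camera_matrix'])@(np.array(c['R'])@np.array(X)+np.array(c['t']).ravel()); return p[:2]/p[2]
def tri(c1,p1,c2,p2):
    o1,d1=ray(c1,p1);o2,d2=ray(c2,p2)
    s=np.linalg.lstsq(np.array([d1,-d2]).T,o2-o1,rcond=None)[0]
    a,b=o1+s[0]*d1,o2+s[1]*d2
    return (a+b)/2,np.linalg.norm(a-b)
E
python3 - <<'E'
from h import *
np.set_printoptions(precision=3,suppress=True)
for n in('top','side'):
    c=cap(n,n+'0.png'); o,_=ray(c,(0,0)); print(n,o,np.array(c['R'])[2],c['camera_matrix'][0][0])
print(r.get_state())
E
```

```text
top [0.299 0.017 1.629] [ 0.129 -0.019 -0.991] 510.46232665847117
side [0.181 0.74  0.79 ] [ 0.304 -0.677 -0.671] 411.46293729096067
{'time_s': 0.1, 'joints': array([-47.436,  20.586,   0.64 ,  -0.017, -70.136, -16.509]), 'qd': array([-0.03 , -0.126,  0.143,  0.167,  0.106, -0.075]), 'joint_torque': array([ -0.002, -58.416,  29.375,   7.016,   0.01 ,  -0.   ]), 'tcp_pos': array([ 0.296, -0.606,  0.245]), 'eef_rot': array([ 179.917,   -0.008, -153.951]), 'contact_force': array([0.418, 0.043, 0.579]), 'moment': array([0.028, 0.007, 0.011]), 'gripper_force': 0.0, 'gripper_width': 0.08752466161747093}
```

View pics/top0.png

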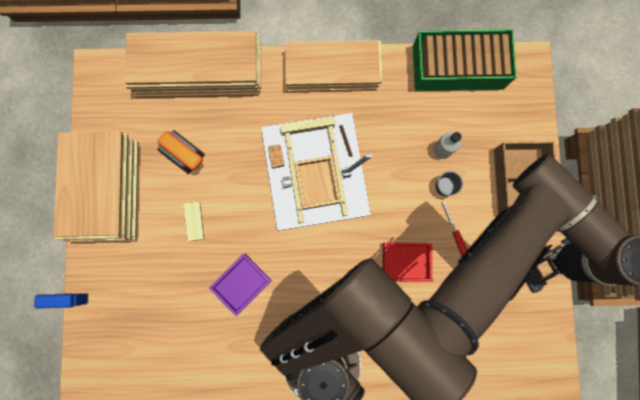

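View pics/side0.png

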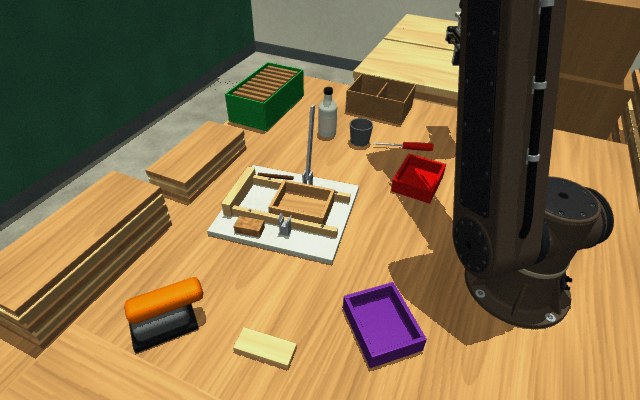

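The top view shows the jig's white base, with corners near (262,127), (352,113), (370,215) and (279,230). The keeper stands up from about (345,176). In the side view the bar runs from (308,180) to (312,107) and the catch is at (285,225).

Tray candidates (top pixels):
- Plywood tray in the jig's channel, (318,183). This is my choice.
- Purple look-alike, (240,284). Leave it.
- Red look-alike, (408,262). Leave it.
- Brown divided box on the right, (525,170). Leave it.
- Yellow offcut, (194,221). Leave it.

Next I check the choice in a crop and measure the base.

```bash
python3 - <<'E'
from h import *
np.set_printoptions(precision=4,suppress=True)
T=cap('top');S=cap('side')
m=cv2.inRange(cv2.cvtColor(T['img'],cv2.COLOR_RGB2HSV),(0,0,190),(179,40,255))
n,l,st,ce=cv2.connectedComponentsWithStats(m)
m=np.zeros_like(m)
sub=cv2.inRange(cv2.cvtColor(T['img'],cv2.COLOR_RGB2HSV),(0,0,190),(179,40,255))[100:240,255:380]
pts=cv2.findNonZero(sub).reshape(-1,2)+[255,100]
W=np.array([onz(T,p,.018)[:2] for p in pts],np.float32)
rect=cv2.minAreaRect(W*1000); print(rect, cv2.boxPoints(rect))
a=cv2.resize(T['img'][105:240,250:385],None,fx=4,fy=4,interpolation=cv2.INTER_CUBIC)
b=cv2.resize(S['img'][95:265,200:365],None,fx=3.2,fy=3.2,interpolation=cv2.INTER_CUBIC)
cv2.imwrite('pics/ca.png',a[:,:,::-1]);cv2.imwrite('pics/cb.png',b[:,:,::-1])
E
```

```text
((606.5277709960938, -10.716476440429688), (338.8872375488281, 336.8882141113281), 8.228917121887207) [[ 414.7196  131.7411]
 [ 462.9379 -201.6785]
 [ 798.3359 -153.1741]
 [ 750.1177  180.2455]]
```

View pics/ca.png

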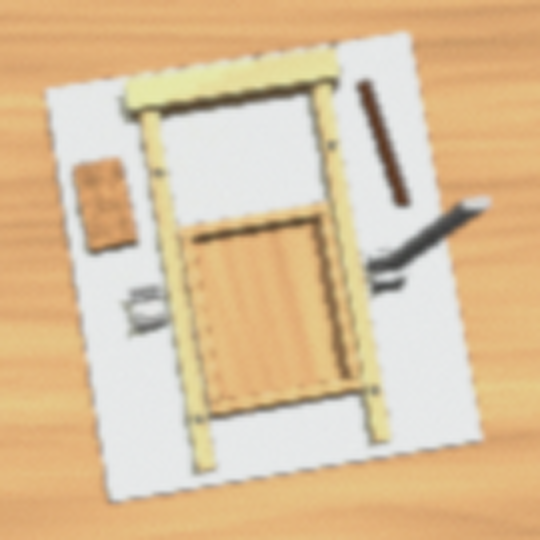

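View pics/cb.png

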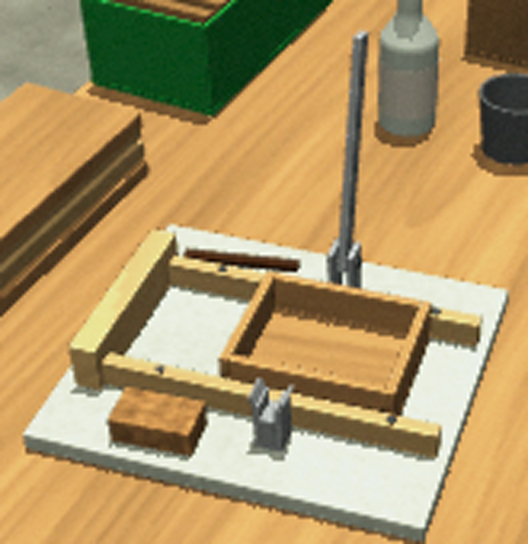

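The crops confirm the choice: the plywood tray is in the channel, with its front wall at top-crop (285,400), end stop at (235,80), keeper end at (480,203), and catch at (148,312). The bar leans slightly outward. The bar's tip contaminates the white mask, so I refit the base and triangulate the key points.

```bash
cat >> h.py <<'E'
def A(x,y): return ((x+.5)/4-.5+250,(y+.5)/4-.5+105)
def B(x,y): return ((x+.5)/3.2-.5+200,(y+.5)/3.2-.5+95)
E
python3 - <<'E'
from h import *
np.set_printoptions(precision=4,suppress=True)
T=cap('top');S=cap('side')
C=np.array([onz(T,A(*p),.018)[:2] for p in[(46,90),(410,33),(482,438),(110,502)]])
print('corners',C, [np.linalg.norm(C[i]-C[i-1]) for i in range(4)], C.mean(0))
CS=np.array([onz(S,B(*p),.018)[:2] for p in[(26,438),(172,226),(508,290),(424,528)]])
print('side',CS,[np.linalg.norm(CS[i]-CS[i-1]) for i in range(4)],CS.mean(0))
for C in (C,CS):
    # long axis dirs
    ax=(C[0]-C[3])+(C[1]-C[2]); ay=(C[0]-C[1])+(C[3]-C[2])
    print('yaw',np.degrees(np.arctan2(ax[1],ax[0])),np.degrees(np.arctan2(-ay[0],ay[1])))
print('end',tri(T,A(480,203),S,B(360,38)))
for n,a,b in[('fr',(360,382),(430,303)),('fl',(213,410),(402,391)),('bl',(182,232),(222,356)),('br',(322,207),(268,278))]:
    print(n,onz(T,A(*a),.062),onz(S,B(*b),.062),tri(T,A(*a),S,B(*b)))
for a in[(122,95),(335,55),(340,80),(128,117)]: print('stop',onz(T,A(*a),.062))
E
```

```text
corners [[ 0.7497  0.1781]
 [ 0.7914 -0.1182]
 [ 0.4588 -0.1647]
 [ 0.415   0.1308]] [np.float64(0.3380685326787042), np.float64(0.2991963353807772), np.float64(0.33578621882748044), np.float64(0.2987514442413322)] [0.6037 0.0065]
side [[ 0.746   0.1827]
 [ 0.7892 -0.1131]
 [ 0.4592 -0.1622]
 [ 0.4166  0.1319]] [np.float64(0.3332365009676717), np.float64(0.2989336491006299), np.float64(0.33361078787483467), np.float64(0.29711164253315936)] [0.6027 0.0098]
yaw 7.997527170455481 8.226176441458811
yaw 8.611989339664861 8.273973685256511
end (array([ 0.5995, -0.1426,  0.2518]), np.float64(0.0025286766788554177))
fr [ 0.5002 -0.0668  0.062 ] [ 0.4977 -0.0655  0.062 ] (array([ 0.4994, -0.0671,  0.0603]), np.float64(0.001975917167836399))
fl [0.481  0.0474 0.062 ] [0.4751 0.0441 0.062 ] (array([0.4776, 0.0464, 0.0638]), np.float64(0.006460637187451814))
bl [0.6213 0.0688 0.062 ] [0.6251 0.0696 0.062 ] (array([0.623 , 0.0695, 0.0623]), np.float64(0.003671436126073564))
br [ 0.6389 -0.0411  0.062 ] [ 0.6393 -0.0357  0.062 ] (array([ 0.641 , -0.0408,  0.0574]), np.float64(0.0022619464660991306))
stop [0.7321 0.114  0.062 ]
stop [ 0.7612 -0.0546  0.062 ]
stop [ 0.7408 -0.058   0.062 ]
stop [0.7143 0.1095 0.062 ]
```

Jig is at about (0.6035, 0.0075) with yaw 8.25°. The tray front is at jig x≈-116 mm, so it is about 96 mm short, and the keeper is at about 1.84 rad. I turn the gripper so its wide side runs along the channel, which keeps its body clear of the bar, and shut the fingers.

Request:
arm_command(travel=[[0.03,0.09,0],[0.06,0.18,0],[0.09,0.27,0],[0.12,0.36,0],[0.15,0.45,0],[0.18,0.54,0],[0.21,0.63,0],[0.24,0.72,0],[0.27,0.81,0],[0.288,0.9,0],[0.288,0.9,0],[0.288,0.9,0]], delta_rot=[[0,0,0.08],[0,0,0.16],[0,0,0.24],[0,0,0.32],[0,0,0.4],[0,0,0.48],[0,0,0.56],[0,0,0.64],[0,0,0.72],[0,0,0.802],[0,0,0.802],[0,0,0.802]], grip=0)

```text
time_s: 1.8
tcp_pos: [0.4405, -0.1563, 0.2457]
eef_rot: [-180.0, -0.0, -81.8]
contact_force: [-0.0, -0.5, -0.5]
gripper_width: 0.0004
gripper_force: 0.0
```

Request:
arm_command(travel=[[0,0.1,0],[0,0.2,0],[0,0.286,0],[0,0.286,-0.08],[0,0.286,-0.16],[0,0.286,-0.24],[0,0.286,-0.31],[0,0.286,-0.35],[0,0.286,-0.382],[0,0.286,-0.382],[0,0.286,-0.382]], delta_rot=[[0,0,0],[0,0,0],[0,0,0],[0,0,0],[0,0,0],[0,0,0],[0,0,0],[0,0,0],[0,0,0],[0,0,0],[0,0,0]])

```text
time_s: 3.18
tcp_pos: [0.4409, -0.0139, 0.055]
eef_rot: [-180.0, -0.0, -81.8]
contact_force: [-0.3, 0.3, 0.5]
gripper_width: 0.0007
gripper_force: 0.0
```

```bash
python3 - <<'E'
from h import *
T=cap('top');S=cap('side')
a=cv2.resize(S['img'][95:265,200:400],None,fx=3,fy=3,interpolation=cv2.INTER_CUBIC)
cv2.imwrite('pics/p1.png',a[:,:,::-1]); print(r.get_state()['contact_force'])
E
```

```text
[-0.57714415 -0.04692199  1.35462518]
```

View pics/p1.png

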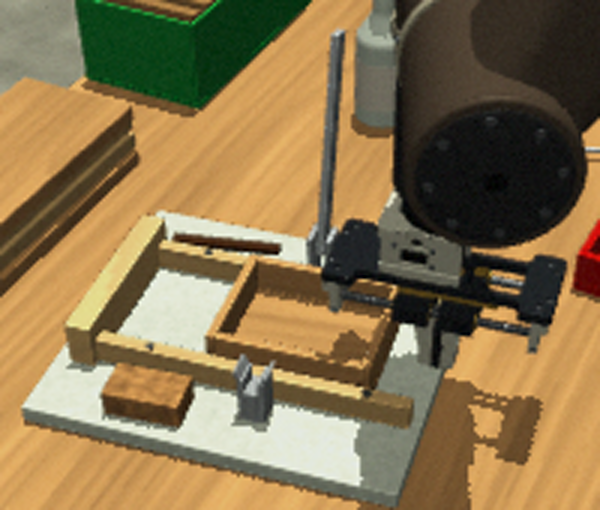

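The fingers are in the channel in front of the tray (crop (435,345)), and the bar is still up at (330,130). The wrist is bulky, so I check its clearance to the bar from above.

```bash
python3 - <<'E'
from h import *
T=cap('top')
a=cv2.resize(T['img'][90:310,230:430],None,fx=2.7,fy=2.7,interpolation=cv2.INTER_CUBIC)
cv2.imwrite('pics/p2.png',a[:,:,::-1]); print(r.get_state()['joints'])
E
```

```text
[ 2.40315347e+01  1.17168833e+01 -4.19610906e+01  7.64109949e-03
 -3.62328701e+01 -1.58244887e+01]
```

View pics/p2.png

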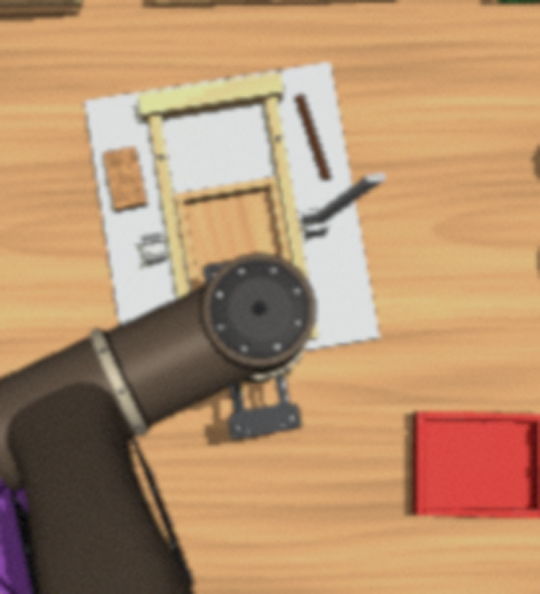

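The top view shows the wrist as a vertical cylinder at (258,310), radius about 5 cm. That clears the bar (370,185) during the push. I push slowly along the channel.

Request:
arm_command(travel=[[0.0099,0.0014,0],[0.0198,0.0029,0],[0.0297,0.0043,0],[0.0396,0.0057,0],[0.0495,0.0072,0],[0.0594,0.0086,0],[0.0693,0.01,0],[0.0792,0.0115,0],[0.0891,0.0129,0],[0.099,0.0144,0],[0.1089,0.0158,0],[0.1188,0.0172,0],[0.1287,0.0187,0],[0.1386,0.0201,0],[0.1485,0.0215,0],[0.1584,0.023,0],[0.1683,0.0244,0],[0.1782,0.0258,0],[0.1881,0.0273,0],[0.198,0.0287,0]], delta_rot=[[0,0,0],[0,0,0],[0,0,0],[0,0,0],[0,0,0],[0,0,0],[0,0,0],[0,0,0],[0,0,0],[0,0,0],[0,0,0],[0,0,0],[0,0,0],[0,0,0],[0,0,0],[0,0,0],[0,0,0],[0,0,0],[0,0,0],[0,0,0]])

```text
time_s: 5.82
tcp_pos: [0.5374, 0.0001, 0.0543]
eef_rot: [179.7, -0.0, -81.8]
contact_force: [-8.0, -0.7, 7.9]
gripper_width: 0.0004
gripper_force: 4.7
```

Request:
arm_command(travel=[[0.006,0.0009,0],[0.012,0.0017,0],[0.018,0.0026,0],[0.024,0.0035,0],[0.03,0.0043,0],[0.036,0.0052,0],[0.036,0.0052,0]], delta_rot=[[0,0,0],[0,0,0],[0,0,0],[0,0,0],[0,0,0],[0,0,0],[0,0,0]])

```text
time_s: 6.7
tcp_pos: [0.5559, 0.0029, 0.0544]
eef_rot: [179.8, -0.0, -81.8]
contact_force: [-5.8, -0.7, 6.4]
gripper_width: 0.0006
gripper_force: 3.5
```

Request:
arm_command(travel=[[0.003,0.0004,0],[0.006,0.0009,0],[0.009,0.0013,0],[0.011,0.0016,0],[0.013,0.0019,0],[0.013,0.0019,0]], delta_rot=[[0,0,0],[0,0,0],[0,0,0],[0,0,0],[0,0,0],[0,0,0]])

```text
time_s: 7.45
tcp_pos: [0.562, 0.0038, 0.0543]
eef_rot: [179.8, -0.0, -81.8]
contact_force: [-7.8, -1.2, 6.6]
gripper_width: 0.0005
gripper_force: 4.2
```

Request:
arm_command(travel=[[0.002,0.0003,0],[0.004,0.0006,0],[0.006,0.0009,0],[0.006,0.0009,0]], delta_rot=[[0,0,0],[0,0,0],[0,0,0],[0,0,0]])

```text
time_s: 7.95
tcp_pos: [0.5651, 0.0042, 0.0543]
eef_rot: [179.8, -0.0, -81.8]
contact_force: [-6.0, -0.8, 5.5]
gripper_width: 0.0002
gripper_force: 4.1
```

Request:
arm_command(travel=[[0.002,0.0003,0],[0.004,0.0006,0],[0.006,0.0009,0],[0.006,0.0009,0]], delta_rot=[[0,0,0],[0,0,0],[0,0,0],[0,0,0]])

```text
time_s: 8.45
tcp_pos: [0.5681, 0.0047, 0.0543]
eef_rot: [179.8, -0.0, -81.8]
contact_force: [-6.8, -1.3, 6.4]
gripper_width: 0.0003
gripper_force: 4.1
```

```bash
python3 - <<'E'
from h import *
T=cap('top');S=cap('side'); print(r.get_state()['contact_force'])
a=cv2.resize(T['img'][100:235,255:385],None,fx=4,fy=4,interpolation=cv2.INTER_CUBIC)
b=cv2.resize(S['img'][150:270,200:365],None,fx=3.2,fy=4.5*1,interpolation=cv2.INTER_CUBIC)
b=cv2.resize(S['img'][150:270,205:300],None,fx=3,fy=4.5,interpolation=cv2.INTER_CUBIC)
h=540;im=np.hstack([cv2.resize(a,(500,h)),cv2.resize(b,(290,h))]);cv2.imwrite('pics/p3.png',im[:,:,::-1])
E
```

```text
[-7.79940908 -1.38028478  6.35453555]
```

View pics/p3.png

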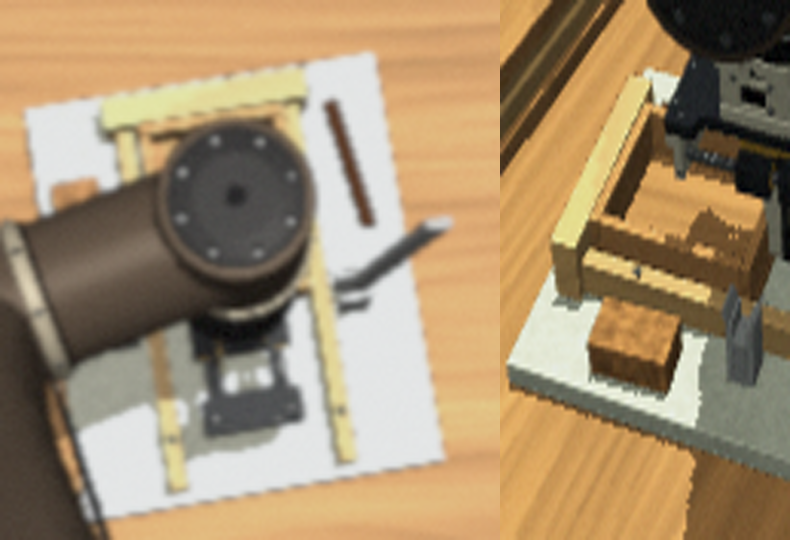

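The tray's back is now almost at the stop (left panel (215,130), right panel (600,215)), with a few mm left. The force is still only sliding friction, so I go on.

Request:
arm_command(travel=[[0.002,0.0003,0],[0.004,0.0006,0],[0.006,0.0009,0],[0.006,0.0009,0]], delta_rot=[[0,0,0],[0,0,0],[0,0,0],[0,0,0]])

```text
time_s: 9.05
tcp_pos: [0.5684, 0.0046, 0.0543]
eef_rot: [179.5, -0.0, -81.8]
contact_force: [-16.8, 1.1, 16.2]
gripper_width: 0.0006
gripper_force: 9.6
```

Request:
arm_command(travel=[[0.002,0.0003,0],[0.004,0.0006,0],[0.004,0.0006,0]], delta_rot=[[0,0,0],[0,0,0],[0,0,0]])

```text
time_s: 9.43
tcp_pos: [0.5686, 0.0046, 0.0542]
eef_rot: [179.3, -0.0, -81.8]
contact_force: [-22.7, 1.1, 22.0]
gripper_width: 0.0002
gripper_force: 13.4
```

The tray is home: motion stalled and force rose to about 23 N. I back off, rise above the bar, and come down outside it, on the right.

Request:
arm_command(travel=[[-0.03,-0.0043,0],[-0.08,-0.0115,0],[-0.13,-0.019,0],[-0.13,-0.019,0.05],[-0.13,-0.019,0.15],[-0.13,-0.019,0.25],[-0.13,-0.019,0.35],[-0.13,-0.019,0.45],[-0.13,-0.019,0.53],[-0.13,-0.019,0.53],[-0.1,-0.08,0.53],[-0.06,-0.16,0.53],[-0.02,-0.24,0.53],[0.02,-0.32,0.53],[0.058,-0.38,0.53],[0.058,-0.38,0.53],[0.058,-0.38,0.46],[0.058,-0.38,0.39],[0.058,-0.38,0.39],[0.058,-0.38,0.39]], delta_rot=[[0,0,0],[0,0,0],[0,0,0],[0,0,0],[0,0,0],[0,0,0],[0,0,0],[0,0,0],[0,0,0],[0,0,0],[0,0,0],[0,0,0],[0,0,0],[0,0,0],[0,0,0],[0,0,0],[0,0,0],[0,0,0],[0,0,0],[0,0,0]])

```text
time_s: 11.92
tcp_pos: [0.6045, -0.1837, 0.2508]
eef_rot: [-179.9, -0.0, -81.7]
contact_force: [0.9, -0.1, 0.9]
gripper_width: 0.0009
gripper_force: 0.0
```

```bash
python3 - <<'E'
from h import *
T=cap('top');S=cap('side'); print(r.get_state()['contact_force'])
b=cv2.resize(S['img'][60:270,200:400],None,fx=2,fy=2.5,interpolation=cv2.INTER_CUBIC)
a=cv2.resize(T['img'][100:240,255:400],(390,525),interpolation=cv2.INTER_CUBIC)
cv2.imwrite('pics/p4.png',np.hstack([a,b])[:,:,::-1])
E
```

```text
[-0.22203674 -0.08692053  1.07299284]
```

View pics/p4.png

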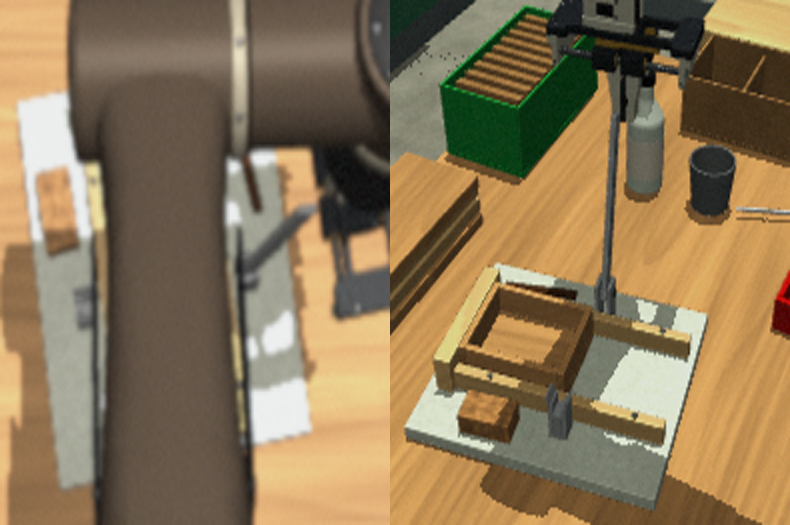

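The left panel shows the bar end at (310,210) with the gripper just outside it. The right panel shows the shut fingers at (625,95) behind the bar end at (615,115), and the tray flush at the stop. Next I compute the arc.

```bash
python3 - <<'E'
import numpy as np
s=.16
for th in [90,85,80,75,70,65,60,55,50,45,40,35,30,25,20,15,10,5,2,0]:
    t=np.radians(th); y=-.095+s*np.cos(t)-.01*np.sin(t)-.0095; z=.06+s*np.sin(t)+.01*np.cos(t)+.019
    d=y+.19; print(th,np.round(np.array([-.1435*d,.9897*d,z-.25])/.5,3))
E
```

```text
90 [-0.022  0.149 -0.022]
85 [-0.026  0.177 -0.021]
80 [-0.03   0.205 -0.023]
75 [-0.034  0.232 -0.028]
70 [-0.038  0.259 -0.034]
65 [-0.041  0.285 -0.044]
60 [-0.045  0.31  -0.055]
55 [-0.049  0.335 -0.068]
50 [-0.052  0.358 -0.084]
45 [-0.055  0.379 -0.102]
40 [-0.058  0.399 -0.121]
35 [-0.061  0.417 -0.142]
30 [-0.063  0.434 -0.165]
25 [-0.065  0.448 -0.189]
20 [-0.067  0.46  -0.214]
15 [-0.068  0.47  -0.24 ]
10 [-0.069  0.478 -0.267]
5 [-0.07   0.483 -0.294]
2 [-0.07   0.485 -0.311]
0 [-0.07   0.486 -0.322]
```

Request:
arm_command(travel=[[-0.003,0.02,0],[-0.006,0.04,0],[-0.009,0.06,0],[-0.012,0.08,0],[-0.015,0.1,0],[-0.017,0.115,-0.006],[-0.02,0.13,-0.012],[-0.022,0.149,-0.022],[-0.024,0.163,-0.021],[-0.026,0.177,-0.021],[-0.028,0.191,-0.022],[-0.03,0.205,-0.023],[-0.03,0.205,-0.023]], delta_rot=[[0,0,0],[0,0,0],[0,0,0],[0,0,0],[0,0,0],[0,0,0],[0,0,0],[0,0,0],[0,0,0],[0,0,0],[0,0,0],[0,0,0],[0,0,0]])

```text
time_s: 13.65
tcp_pos: [0.5882, -0.0806, 0.2371]
eef_rot: [179.9, 0.0, -81.7]
contact_force: [-0.6, -0.4, 0.1]
gripper_width: 0.0003
gripper_force: 0.1
```

The force is near zero, so I check the bar's angle numerically by sampling steel-grey pixels along projected bar lines.

```bash
cat >> h.py <<'E'
def keeper(c):
    hsv=cv2.cvtColor(c['img'],cv2.COLOR_RGB2HSV); y=np.radians(8.25);out=[]
    for th in range(-2,112,3):
        t=np.radians(th);v=0
        L=np.linspace(.04,.195,40)
        for s in L:
            j=np.array([-.028,-.095+s*np.cos(t),.06+s*np.sin(t)])
            X=[.6035+j[0]*np.cos(y)-j[1]*np.sin(y),.0075+j[0]*np.sin(y)+j[1]*np.cos(y),j[2]]
            u=np.round(proj(c,X)).astype(int); h=hsv[u[1],u[0]]; v+=(h[1]<60)&(h[2]<175)&(h[2]>50)
        out.append((th,int(v)))
    return sorted(out,key=lambda a:-a[1])[:5]
E
python3 - <<'E'
from h import *
print(keeper(cap('side')))
E
```

```text
[(73, 35), (70, 29), (76, 22), (67, 18), (91, 14)]
```

The bar is at about 73° and moving with the finger. I continue the arc.

Request:
arm_command(travel=[[-0.004,0.027,-0.005],[-0.008,0.054,-0.011],[-0.011,0.08,-0.021],[-0.015,0.105,-0.032],[-0.019,0.13,-0.045],[-0.022,0.153,-0.061],[-0.025,0.174,-0.079],[-0.028,0.194,-0.098],[-0.031,0.212,-0.119],[-0.033,0.229,-0.142],[-0.035,0.243,-0.166],[-0.037,0.255,-0.191],[-0.037,0.255,-0.191]], delta_rot=[[0,0,0],[0,0,0],[0,0,0],[0,0,0],[0,0,0],[0,0,0],[0,0,0],[0,0,0],[0,0,0],[0,0,0],[0,0,0],[0,0,0],[0,0,0]])

```text
time_s: 15.32
tcp_pos: [0.5698, 0.0465, 0.1412]
eef_rot: [179.9, -0.0, -81.7]
contact_force: [1.0, -0.6, 0.2]
gripper_width: 0.0007
gripper_force: 0.0
```

```bash
python3 - <<'E'
from h import *
S=cap('side');print(keeper(S),r.get_state()['contact_force'])
b=cv2.resize(S['img'][100:270,200:400],None,fx=3,fy=3,interpolation=cv2.INTER_CUBIC)
cv2.imwrite('pics/p5.png',b[:,:,::-1])
E
```

```text
[(22, 38), (19, 36), (16, 34), (25, 30), (28, 28)] [ 0.29741316 -0.06709108 -0.05601787]
```

View pics/p5.png

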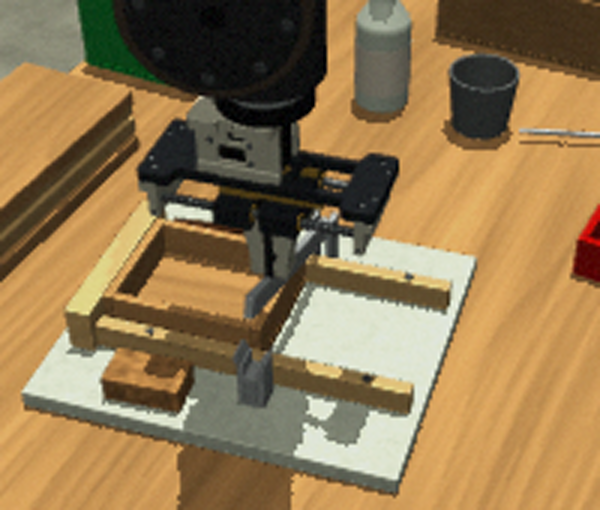

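The bar is at about 20°, its end at (258,305) heading for the catch at (255,375), with the fingers on top of it at (270,265). The tray is still home. I lower the rest of the way.

Request:
arm_command(travel=[[-0.001,0.01,-0.026],[-0.002,0.018,-0.053],[-0.003,0.023,-0.08],[-0.003,0.025,-0.097],[-0.003,0.026,-0.108],[-0.003,0.026,-0.108]], delta_rot=[[0,0,0],[0,0,0],[0,0,0],[0,0,0],[0,0,0],[0,0,0]])

```text
time_s: 16.12
tcp_pos: [0.5686, 0.059, 0.0892]
eef_rot: [180.0, -0.0, -81.7]
contact_force: [-4.1, 0.4, 9.9]
gripper_width: 0.0006
gripper_force: 4.8
```

Request:
arm_command(travel=[[0,0,-0.004],[0,0,-0.008],[0,0,-0.008],[0,0,-0.008]], delta_rot=[[0,0,0],[0,0,0],[0,0,0],[0,0,0]])

```text
time_s: 16.62
tcp_pos: [0.5687, 0.0591, 0.0886]
eef_rot: [-179.9, -0.0, -81.7]
contact_force: [-16.0, 2.0, 40.2]
gripper_width: 0.0006
gripper_force: 19.8
```

The bar has bottomed out: 40 N with the fingertips at z≈70 mm, which is the closed bar's top. I lift off and check.

Request:
arm_command(travel=[[0,0,0.02],[0,0,0.06],[0,0,0.15],[0,0,0.25],[0,0,0.35],[-0.1,-0.1,0.4],[-0.2,-0.2,0.4],[-0.2,-0.3,0.4],[-0.2,-0.4,0.4],[-0.2,-0.5,0.4],[-0.2,-0.6,0.4],[-0.2,-0.7,0.4],[-0.2,-0.7,0.4],[-0.2,-0.7,0.4]], delta_rot=[[0,0,0],[0,0,0],[0,0,0],[0,0,0],[0,0,0],[0,0,0],[0,0,0],[0,0,0],[0,0,0],[0,0,0],[0,0,0],[0,0,0],[0,0,0],[0,0,0]])

```text
time_s: 18.38
tcp_pos: [0.4686, -0.2908, 0.284]
eef_rot: [180.0, 0.0, -81.8]
contact_force: [0.6, 0.9, 0.8]
gripper_width: 0.0001
gripper_force: 0.0
```

```bash
python3 - <<'E'
from h import *
S=cap('side');T=cap('top');print(keeper(S),r.get_state()['contact_force'])
b=cv2.resize(S['img'][150:270,200:365],(440,480),interpolation=cv2.INTER_CUBIC)
a=cv2.resize(T['img'][105:240,255:385],(350,480),interpolation=cv2.INTER_CUBIC)
cv2.imwrite('pics/p6.png',np.hstack([a,b])[:,:,::-1])
E
```

```text
[(1, 37), (-2, 28), (4, 21), (10, 12), (13, 10)] [-0.22504679  0.23060186 -0.31928029]
```

View pics/p6.png

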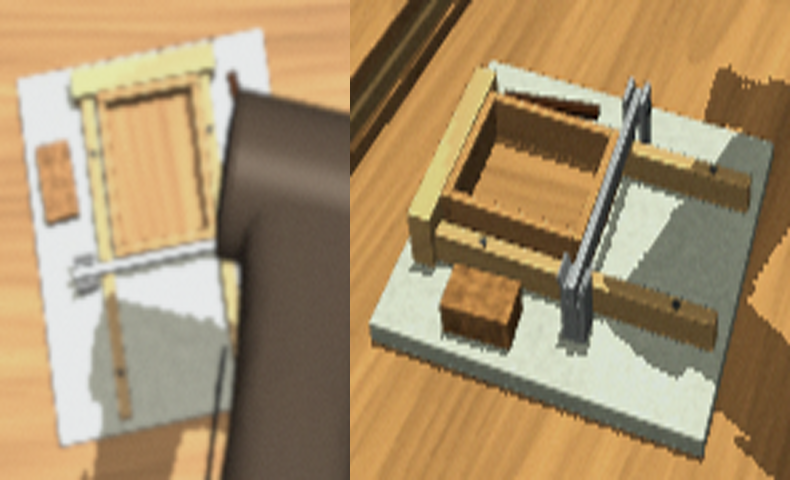

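The tray is flush against the stop (left panel (145,90), right panel (465,170)). The keeper lies level across its front, in the catch at (575,275). The sanding block and pencil look unmoved.

```bash
python3 -c "
from h import *
print(close_job())"
```

```text
the job is handed in; nothing more can be done
None
```

The tray is home against the end stop, the keeper bar is fully down in its catch, and the job was handed in at about 18.5 s; no result was reported back.

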